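# Latch the board holder half open

## Task

Two circuit-board holders stand on the bench: the orange-tabbed one is empty, the blue-tabbed one has a board clamped in it. Make the empty holder ready for its next board: with the fingertips push against the front face of its orange tab, without pinching the tab or touching its back, until the sprung jaw is fully back, then let it return so that it is left resting half open against its red stop pin, and keep clear of it. Leave the blue-tabbed holder, its board and the other things on the bench as they are, lifting none of them.

Things in the scene. Friction and masses are not known exactly. Their poses are not given: they have to be found in the camera images.
- empty: The empty board holder, screwed down: grey base 200 (x) x 140 (y) x 14 mm. Origin at the centre of its underside; +x is the way the jaw opens (push direction), z up. Fixed jaw at x = -88 to -72 mm, sliding jaw (with the tab on it) from x = -12 mm when closed; both 100 mm wide, tops 46 mm above the bench. End block at x = 87 to 99 mm, top 44 mm.
- empty_tab (a point): Centre of the front face (facing the holder's -x, the face to push) of the orange tab: a plate 48 mm wide (y), 8 mm thick (its back face is not to be touched), from 46 to 82 mm above the bench; this point is at 64 mm. It travels with the jaw; axes as the holder's, x the push direction. Nothing in front of the tab stands above 46 mm.
- empty_jaw (a joint): Jaw travel along the holder's +x, m: 0 closed (start), 0.050 fully back on its hard stop. A spring pushes it back: 4 N at 0, 7 N at 0.030, 9 N at 0.050, plus some damping. Beyond about 0.031 the stop pin pops up; let go from further back, the jaw returns to 0.030 and is held by the pin. Let go earlier, it springs closed.
- empty_pin (a joint): Rise of the red stop pin, m: about 0.0005 while held down under the jaw's side lug, 0.012 when popped up. It rises by its own spring.
- empty_pintop (a point): Top of the red stop pin, 8 mm in diameter, at x = 14 mm, y = -58 mm in the holder's frame; 27 mm above the bench when down, 38 mm when up.
- loaded: The other board holder, the same in make and size but with a blue tab and a board clamped in it; origin and axes as for the empty holder. To be left alone.
- loaded_jaw (a joint): Travel of the blue-tabbed holder's jaw, m: about 0.002, resting against the clamped board.
- board: Green circuit board, 62 x 90 x 4 mm, clamped in the blue-tabbed holder 26 mm above the bench; origin at the centre of its underside.
- flux: Amber glass flux jar with a black lid, 36 mm across, 45 mm high, standing between the two holders; origin at the centre of its underside; a loose bystander.
- cleaner: White plastic bottle, 56 mm across, 160 mm high; origin at the centre of its underside; a loose bystander.
- spool: Metal solder spool standing on end, 54 mm across, 46 mm high; origin at the centre of its underside; a loose bystander.
- pencup: Empty blue plastic cup, 72 mm across, 95 mm high; origin at the centre of its underside; a loose bystander.
- driver: Screwdriver lying on the bench; origin on its underside about midway; a loose bystander.
- partsbin: Open orange parts bin 110 x 150 x 45 mm; origin at the centre of its underside; a loose bystander.
- tipcleaner: Round dark tin of brass wool, 68 mm across, about 55 mm high; origin at the centre of its underside; a loose bystander.

How it is judged (in metres and radians):
On the way, in this order (a step that is already met when the one before it is completed fails the run):
1. the empty holder's jaw has been pushed well back, past its stop pin (value of joint empty_jaw above 0.042 m), for 0.05 s.
2. the jaw has returned and rests on the raised pin, with the fingers off it (value of joint empty_jaw between 0.027 and 0.033 m and value of joint empty_pin above 0.008 m and velocity of joint empty_jaw between -0.01 and 0.01 m/s and contact force between the fingers and empty below 0.2 N), for 0.2 s.
At the end, for the whole second after the job is handed in: The empty holder's jaw rests at 30 mm (27 to 33) travel against the raised stop pin (up more than 8 mm), still, with no finger on the holder; the other holder's jaw is open less than 5 mm and its board has moved less than 8 mm (all of step 2 and value of joint loaded_jaw below 0.005 m and distance of board from where it was at the start of the episode below 0.008 m); the robot touches nothing.
It fails at once if the back of the orange tab was touched (the tab was pinched or pulled) (contact force between the fingers and empty_tabback above 1 N).
It fails at once if the blue-tabbed holder was pushed (value of joint loaded_jaw above 0.008 m or contact force between the fingers and loaded above 3 N).
It fails at once if the clamped board was displaced or lifted (distance of board from where it was at the start of the episode above 0.012 m).
It fails at once if a loose thing on the bench was displaced or lifted (distance of any of flux, cleaner, spool, pencup, driver, partsbin, tipcleaner from where it was at the start of the episode above 0.025 m).
It also fails if it takes over 42 s, if anything falls off the work surface, if the arm or the gripper's body presses on something with over 40 N, if the wrist force passes 120 N, or if a joint passes its speed limit or range.

## Robot

A 6-joint arm with a two-finger parallel gripper is mounted at the origin on the work surface. World frame = base frame: x ahead of the robot, y to its left, z up, the work surface at z = 0. Lengths are in mm, angles in rad, forces in N, time in s.
With the tool pointing down it reaches from about 350 to 975 mm from the base axis. Payload 7.1 kg.
Tool frame: the origin (TCP) lies at the centre of the arm's flange, where the gripper is bolted on; the fingertips stand 182 mm ahead of it and the grasp point (between the pads) lies 163 mm ahead of it; z points along the fingers, y is the line along which they close (so a half turn about z gives the same grasp; the last joint's range is limited). The gripper opens to 88 mm and grips with 3 to 60 N. Pads are 20 mm wide; open, the fingers measure 115 mm over their backs; the gripper's body (75 mm by 178 mm) begins 61 mm behind the grasp point.
Start: joints at [1.142, 0.423, 1.63, -0, 1.089, -0.019], TCP at [248.984, 573.248, 404.675] pointing down, gripper open.
Joint ranges: [-3, 3], [-0.9, 2.11], [0.09, 2.58], [-1.31, 4.45], [0.11, 2.69], [-2.54, 2.54]. Speed limits (rad/s): [2.39, 2.39, 3.01, 3.14, 3.14, 3.14].

## Interface

Orientations are given as a rotation vector (axis times angle).
In Python, from workcell import readout, get_image, ctrl gives the robot as it stands.
- The arm moves only by the tool step_arm, never from a script. Its argument "targets" is a list that holds one entry, the list of rows, each a list of 7 numbers: the shift along the world's x, y, z as a fraction of full scale, then the turn, a rotation vector about the world's x, y, z as a fraction of full scale, then the opening, from 0 (shut) to 1 (fully open). In form: [[[dx, dy, dz, wx, wy, wz, claw], ...]]. A call has exactly 5 rows; each row shifts and turns the commanded pose from where the row before left it; what a row does not reach is not made up. Full scale, the value 1, is 0.05 m for a shift and 4 degrees for a turn. A row lasts 1/8 s, in which the tool goes at most 62.5 mm and 10.7 degrees, less where a joint would pass 70% of its speed; a pose out of reach is approached as far as the arm can. A call with a number of a shift or a turn outside -1 to 1 is refused whole. A call with a gripper value outside its range is refused whole. The fingers move at their own pace and stop on an object; the grip force is fixed at half the most. Time passes only in rows, so rows that do not move let the fingers close, or fill a call up. It gives the time, the measured TCP pose, the force, the opening and the grip force at its end, in the units of the state.
- readout.get_obs(): the state, without advancing time (a new reading comes with each control period).
- get_image(name): name is "scene" or "top" or "wrist"; returns a dict with "pixels" (480x640x3 uint8, red, green, blue), "intrinsics" (3x3 intrinsics, pixels), "extrinsics" (4x4, takes a point from world to camera coordinates). Camera axes: x right, y down, z forward; pixel columns grow to the right and rows downward; lengths in mm; the calibration is good to about 2 mm. A picture is of the moment at which its call begins. There is no depth.
- ctrl.close_job(): hands the job in; it is judged then, once.
The state is a dict: "t": time; "qpos": joint angles; "qvel": joint speeds; "joint_torque": joint torques, N m; "ee_pos": TCP position; "orientation": TCP orientation; "ft_force": force on the tool from outside, world axes, zero at the start; "moment": the same for the moment, N m; "width": finger opening in mm; "grasp_force": force on a finger pad.
Only numpy, scipy, OpenCV 4.12 (cv2) and the standard library are available. Lean on these libraries where they do the work, as an engineer would, in place of code of your own. Each camera call takes 0.05 s, during which the arm holds its last target. There are 200 camera calls.

## Working session

There is one attempt and no reset: what is moved stays moved. The work goes in short steps, Python scripts to look and compute and a tool call to move; the robot and the scene stay as the last step left them, time stands still between calls to the robot, and variables do not carry over. Pictures are saved under pics/ and viewed, at most 10 in all, crops included, and the job is handed in when it is done.

Besides the shell and the picture viewer there is one more tool, called after ">>>" by a JSON object that holds its "op" and its "data". step_arm: Moves the arm, as the interface text tells. Shift numbers are shares of 0.05 m and turn numbers shares of 4 degrees, none past 1 either way. Its arguments: {"type":"object","properties":{"targets":{"type":"array"}},"required":["targets"]}

```bash
mkdir -p pics; cat > h.py <<'E'
import numpy as np,cv2
from workcell import readout,get_image,ctrl
def snap(n,f):
    d=get_image(n); cv2.imwrite('pics/'+f+'.png',cv2.cvtColor(d['pixels'],cv2.COLOR_RGB2BGR)); np.savez('pics/'+f,K=d['intrinsics'],E=d['extrinsics']); return d
def ray(f,u,v,z):
    d=np.load('pics/'+f+'.npz');K,E=d['K'],d['E']
    r=E[:3,:3].T@np.linalg.solve(K,[u,v,1]);c=-E[:3,:3].T@E[:3,3]
    return c+r*(z-c[2])/r[2]
def proj(f,p):
    d=np.load('pics/'+f+'.npz');q=d['E'][:3,:3]@np.array(p,float)+d['E'][:3,3];q=d['K']@q;return q[:2]/q[2]
E
python3 -c "
from h import *
snap('top','top1');snap('scene','scene1');o=readout.get_obs();print(o['ee_pos'],o['orientation'],o['width'],o['t'])"
```

```text
[248.88922749 573.02546587 403.94901273] [-6.39152758e-01 -3.07557238e+00  2.19027379e-03] 87.53440158935864 0.1
```

View pics/top1.png

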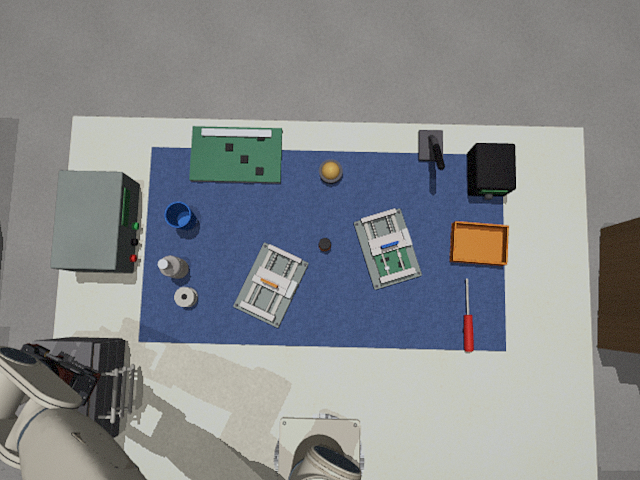

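View pics/scene1.png

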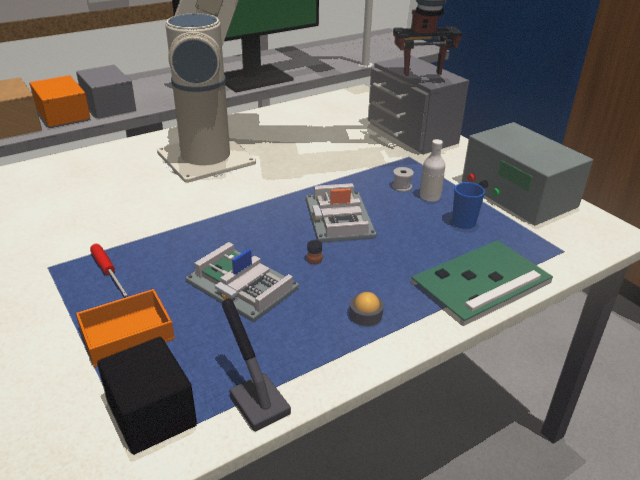

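The top view shows the empty holder around pixel (271,285), opening towards the upper right, and the loaded one at (388,248). I'll enlarge the empty one.

```bash
python3 -c "
from h import *
i=cv2.imread('pics/top1.png')[235:335,220:330];cv2.imwrite('pics/c1.png',cv2.resize(i,None,fx=6,fy=6,interpolation=cv2.INTER_CUBIC)[:600])"
```

```text
(no output)
```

View pics/c1.png

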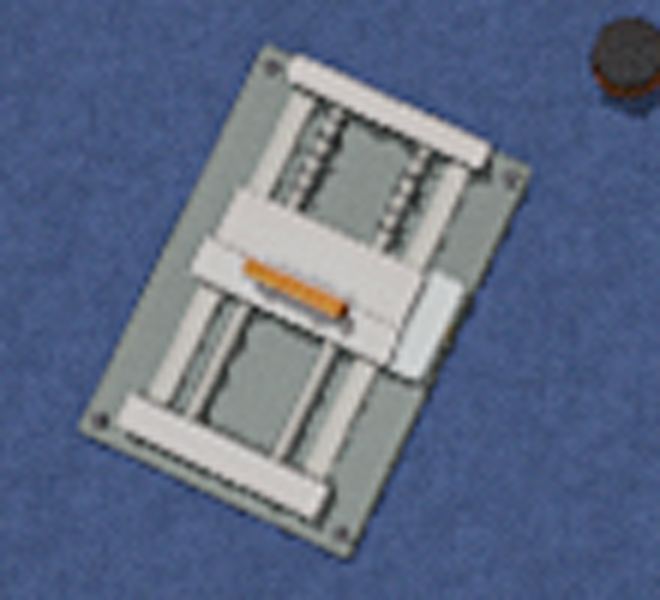

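```bash
python3 -c "
from h import *
f='top1';P=lambda u,v,z:ray(f,220+(u+.5)/6-.5,235+(v+.5)/6-.5,z)
C=[P(*c,14) for c in [(268,45),(530,165),(350,557),(82,428)]]
for c in C:print(c.round(1))
print([np.linalg.norm(C[i]-C[(i+1)%4]).round(1) for i in range(4)])
o=sum(C)/4;a=C[0]+C[1]-C[2]-C[3];b=C[0]+C[3]-C[1]-C[2]
ya=np.degrees(np.arctan2(a[1],a[0]));yb=np.degrees(np.arctan2(b[1],b[0]))-90;print('origin',o,ya,yb)
t=np.radians((ya+yb)/2);R=np.array([[np.cos(t),-np.sin(t)],[np.sin(t),np.cos(t)]])
for q in [(243,275),(345,318),(248,259),(349,303)]: 
  p=P(*q,82);print(p,R.T@(p-o)[:2])
for q in [(632,45)]: print('flux',P(*q,45))
d=np.load('pics/top1.npz');print(-d['E'][:3,:3].T@d['E'][:3,3])
for n,u,v,z in [('spool',185,297,46),('cleaner',165,265,160),('cup',178,212,95)]:print(n,ray(f,u,v,z))
"
```

```text
[585.4 168.4  14. ]
[532.   43.7  14. ]
[349.  121.2  14. ]
[404.6 247.4  14. ]
[np.float64(135.7), np.float64(198.8), np.float64(137.9), np.float64(197.2)]
origin [467.73829801 145.17188634  14.        ] -23.269839927857678 -23.47334694010958
[473.68143402 167.85239204  82.        ] [-3.54168388 23.17720173]
[455.81651073 121.78948613  82.        ] [ -1.66799097 -26.19319488]
[480.84378603 165.91902449  82.        ] [ 3.79996032 24.24371793]
[462.49984268 120.25789979  82.        ] [  5.07455236 -24.94788686]
flux [585.87789174  -2.53743808  45.        ]
[ 3.98767814e+02 -6.46776738e-01  1.53009936e+03]
spool [425.12324376 374.78778821  46.        ]
cleaner [502.36207999 401.47258463 160.        ]
cup [650.91364519 394.73600247  95.        ]
```

>>> {"op": "step_arm", "data": {"targets": [[[0.36,-0.82,0,0,0,0,0],[0.36,-0.82,0,0,0,0,0],[0.36,-0.82,0,0,0,0,0],[0.36,-0.82,0,0,0,0,0],[0.36,-0.82,0,0,0,0,0]]]}}

```text
t: 0.72
ee_pos: [339.3, 366.8, 404.5]
orientation: [-0.639, -3.076, 0.001]
ft_force: [-0.0, -0.9, -0.7]
width: 41.6
grasp_force: 0.0
```

>>> {"op": "step_arm", "data": {"targets": [[[0.36,-0.82,-0.4,0,0,0,0],[0.36,-0.82,-0.4,0,0,0,0],[0.36,-0.82,-0.4,0,0,0,0],[0.36,-0.82,-0.4,0,0,0,0],[0.36,-0.82,-0.4,0,0,0,0]]]}}

```text
t: 1.35
ee_pos: [429.3, 161.9, 304.0]
orientation: [0.639, 3.076, 0.0]
ft_force: [0.4, 0.1, 0.2]
width: 0.5
grasp_force: 0.0
```

```bash
python3 -c "
from h import *
snap('wrist','w1');snap('top','top2');o=readout.get_obs();print(o['ee_pos'],o['orientation'],o['width'],o['t'],o['ft_force'])
i=cv2.imread('pics/top2.png')[235:335,220:330]
print([proj('w1',p) for p in [(475,169,82),(455,122,82)]])"
```

```text
[429.29515932 160.24719329 302.84727492] [-0.64454404 -3.07180479  0.00359743] 0.2541083182030863 1.45 [-0.38222964  0.66759222  0.50551669]
[array([362.18888798, 346.38649361]), array([270.15119031, 347.05002351])]
```

View pics/w1.png

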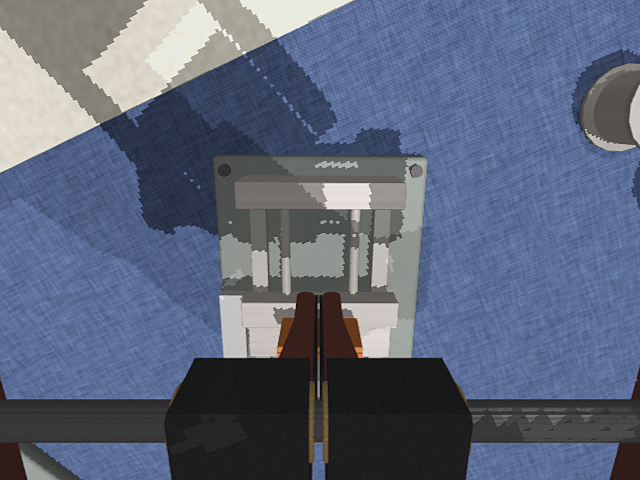

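The wrist view has the holder square to the gripper: the closed fingers (tips near (318,295)) are centred on the orange tab (columns 281–362, row ~325) and in front of it. Next I'll lower them.

>>> {"op": "step_arm", "data": {"targets": [[[0,0,-0.3,0,0,0,0],[0,0,-0.3,0,0,0,0],[0,0,-0.3,0,0,0,0],[0,0,-0.4,0,0,0,0],[0,0,0,0,0,0,0]]]}}

```text
t: 2.08
ee_pos: [428.1, 163.6, 238.1]
orientation: [-0.637, -3.073, 0.003]
ft_force: [-0.4, 0.2, -0.3]
width: 0.3
grasp_force: 0.0
```

```bash
python3 -c "
from h import *
snap('wrist','w2');snap('scene','s2');o=readout.get_obs();print(o['ee_pos'],o['ft_force'])
a=cv2.imread('pics/w2.png')[:,160:480];b=cv2.resize(cv2.imread('pics/s2.png')[150:250,290:390],(480,480),interpolation=cv2.INTER_CUBIC)
cv2.imwrite('pics/c2.png',np.hstack([a,b]))"
```

```text
[428.83061335 163.65293186 239.48794721] [-0.17184617  0.43093949  0.62897248]
```

View pics/c2.png

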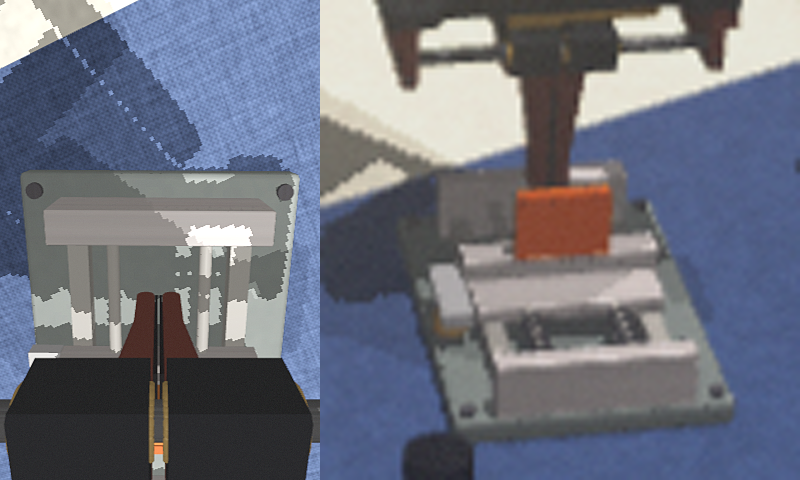

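Fingers stand in front of the tab, between it and the fixed jaw. Next I'll push along (0.918, -0.397).

>>> {"op": "step_arm", "data": {"targets": [[[0.18,-0.08,0,0,0,0,0],[0.18,-0.08,0,0,0,0,0],[0.18,-0.08,0,0,0,0,0],[0.18,-0.08,0,0,0,0,0],[0.18,-0.08,0,0,0,0,0]]]}}

```text
t: 2.8
ee_pos: [473.9, 143.2, 239.8]
orientation: [-0.64, -3.073, -0.0]
ft_force: [-5.8, 6.1, 5.7]
width: 0.4
grasp_force: 4.1
```

>>> {"op": "step_arm", "data": {"targets": [[[0.18,-0.08,0,0,0,0,0],[0.14,-0.06,0,0,0,0,0],[0.06,-0.03,0,0,0,0,0],[0,0,0,0,0,0,0],[0,0,0,0,0,0,0]]]}}

```text
t: 3.42
ee_pos: [492.5, 134.9, 239.8]
orientation: [-0.64, -3.073, -0.0]
ft_force: [-7.0, 6.4, 4.7]
width: 0.0
grasp_force: 4.0
```

>>> {"op": "step_arm", "data": {"targets": [[[0.06,-0.024,0,0,0,0,0],[0.06,-0.024,0,0,0,0,0],[0,0,0,0,0,0,0],[0,0,0,0,0,0,0],[0,0,0,0,0,0,0]]]}}

```text
t: 4.05
ee_pos: [498.2, 132.4, 239.7]
orientation: [-0.64, -3.072, 0.0]
ft_force: [-6.8, 5.6, 5.3]
width: 0.6
grasp_force: 4.3
```

```bash
python3 -c "
from h import *
snap('scene','s3');o=readout.get_obs();print(o['ee_pos'],o['ft_force'])
cv2.imwrite('pics/c3.png',np.hstack([cv2.resize(cv2.imread('pics/%s.png'%s)[160:250,290:390],(400,360),interpolation=cv2.INTER_CUBIC) for s in ('scene1','s3')]))"
```

```text
[498.18676279 132.42191539 239.69943224] [-6.93552431  6.17572258  5.97317862]
```

View pics/c3.png

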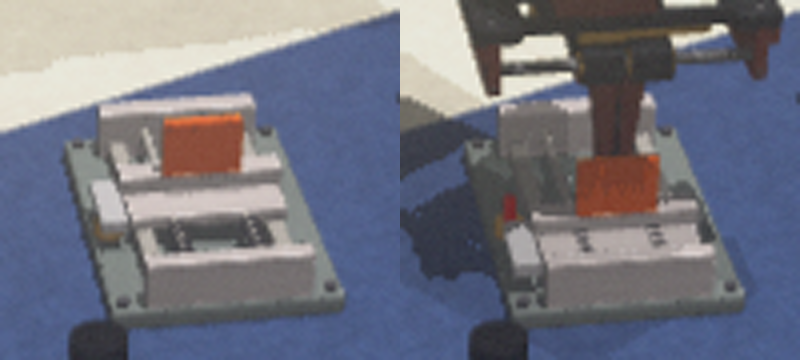

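The red pin is up at (510,207) in the right half. I'll measure the travel from the tab's top corners in both pictures.

```bash
python3 -c "
from h import *
P=lambda u,v:ray('scene1',290+u/4,160+v/4,82)[:2]
n=np.array([.918,-.397])
for a,b in [((163,118),(178,157)),((242,116),(260,156))]:
  print(P(*a),P(*b),n@(P(*b)-P(*a)))"
```

```text
[457.22563978 125.03267143] [499.51982014 107.17215937] 45.91668086308426
[480.06037612 166.95785026] [523.72920161 148.83426082] 47.2830468048757
```

>>> {"op": "step_arm", "data": {"targets": [[[0.04,-0.016,0,0,0,0,0],[0,0,0,0,0,0,0],[0.04,-0.016,0,0,0,0,0],[0,0,0,0,0,0,0],[0,0,0,0,0,0,0]]]}}

```text
t: 4.72
ee_pos: [501.8, 130.9, 239.7]
orientation: [-0.64, -3.071, 0.001]
ft_force: [-8.6, 7.1, 7.0]
width: 0.5
grasp_force: 5.3
```

>>> {"op": "step_arm", "data": {"targets": [[[0.04,-0.016,0,0,0,0,0],[0,0,0,0,0,0,0],[0,0,0,0,0,0,0],[0,0,0,0,0,0,0],[0,0,0,0,0,0,0]]]}}

```text
t: 5.35
ee_pos: [502.5, 130.7, 239.6]
orientation: [-0.639, -3.068, 0.001]
ft_force: [-15.5, 12.3, 13.2]
width: 0.4
grasp_force: 9.7
```

Hard stop reached: the force rose to about 20 N. I'll back off gently so the jaw settles on the pin.

>>> {"op": "step_arm", "data": {"targets": [[[-0.1,0.04,0,0,0,0,0],[-0.1,0.04,0,0,0,0,0],[-0.1,0.04,0,0,0,0,0],[-0.1,0.04,0,0,0,0,0],[-0.1,0.04,0,0,0,0,0]]]}}

```text
t: 5.98
ee_pos: [480.0, 139.9, 239.8]
orientation: [-0.639, -3.076, -0.0]
ft_force: [-0.4, -0.9, 0.0]
width: 0.7
grasp_force: 0.0
```

>>> {"op": "step_arm", "data": {"targets": [[[-0.18,0.08,0,0,0,0,0],[-0.18,0.08,0,0,0,0,0],[0,0,0,0,0,0,0],[0,0,0,0,0,0,0],[0,0,0,0,0,0,0]]]}}

```text
t: 6.6
ee_pos: [462.3, 147.9, 239.7]
orientation: [0.639, 3.075, 0.0]
ft_force: [-0.3, -0.0, -0.6]
width: 0.5
grasp_force: 0.0
```

>>> {"op": "step_arm", "data": {"targets": [[[0,0,0.4,0,0,0,0],[0,0,0.6,0,0,0,0],[0,0,0.6,0,0,0,0],[0,0,0.6,0,0,0,0],[0,0,0,0,0,0,0]]]}}

```text
t: 7.22
ee_pos: [462.8, 148.1, 351.7]
orientation: [0.639, 3.072, 0.003]
ft_force: [0.4, 0.1, 0.3]
width: 0.2
grasp_force: 0.0
```

```bash
python3 -c "
from h import *
snap('scene','s4');o=readout.get_obs();print(o['ee_pos'],o['ft_force'],abs(o['qvel']).max())
cv2.imwrite('pics/c4.png',np.hstack([cv2.resize(cv2.imread('pics/%s.png'%s)[160:250,290:390],(400,360),interpolation=cv2.INTER_CUBIC) for s in ('scene1','s4')]))"
```

```text
[462.2696306  147.91344645 350.31038253] [ 0.00906405  0.17672662 -0.84963829] 0.030307255895440987
```

View pics/c4.png

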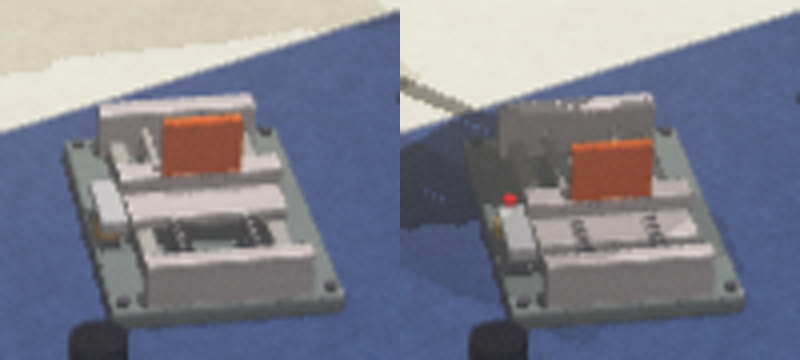

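The right half shows the jaw half open: the tab top has moved from row 118 to row 142, about 30 mm, and the lug rests against the raised red pin at (510,200). The fingers are clear, so I'll hand it in.

```bash
python3 -c "
from workcell import ctrl
print(ctrl.close_job())"
```

```text
the job is handed in; nothing more can be done
None
```

I pushed the empty holder's jaw back to its hard stop and let it return; the last picture shows it half open (about 30 mm) against the raised red pin with the fingers clear, and the job is handed in, though no verdict came back.

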